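# Close the light hood and hold the lamp dial at its third click

### The job

Fold up all three flaps of the light hood until they stand upright around the green colour standard. Only then press the red bar of the lamp dial down past its first two clicks to the third, which is the end of its travel, and keep it pressed there: the dial springs back if let go, so finish while still holding it down. Leave the standard standing in its well, and do not disturb the dropper bottle or the two caps.

Things in the scene. Friction and masses are not known exactly. Their poses are not given: they have to be found in the camera images.
- hood: folding light hood, fixed to the table: grey square plinth 84 x 84 mm, 43 mm high on a 130 mm dark foot plate, a fixed black wall 107 mm high on its -x side, and hinged black flaps on its other three sides. Origin: centre of the underside; z up, its +x points to the far flap, +y to the left flap, -y to the right flap
- flap_left (a joint): hinge of the hood's left flap: 0 = lying flat outward (level), 1.571 = upright against its stop. Stiff friction hinge: stays where left (about 1 N at the orange bar moves it). Hinge line is parallel to the hood's x at hood y = +45 mm, 47 mm above the table. Flap: black plate with a white inner (upper) face, 86 mm wide, 4 mm thick, reaching 60 mm from the hinge line, then an orange wire pull loop in the same plane; starts at 0 to 0.45 rad
- flap_right (a joint): hinge of the hood's right flap: 0 = lying flat outward (level), 1.571 = upright against its stop. Stiff friction hinge: stays where left (about 1 N at the orange bar moves it). Hinge line is parallel to the hood's x at hood y = -45 mm, 47 mm above the table. Flap: black plate with a white inner (upper) face, 86 mm wide, 4 mm thick, reaching 60 mm from the hinge line, then an orange wire pull loop in the same plane; starts at 0 to 0.45 rad
- flap_far (a joint): hinge of the hood's far flap: 0 = lying flat outward (level), 1.571 = upright against its stop. Stiff friction hinge: stays where left (about 1 N at the orange bar moves it). Hinge line is parallel to the hood's y at hood x = +45 mm, 47 mm above the table. Flap: black plate with a white inner (upper) face, 86 mm wide, 4 mm thick, reaching 60 mm from the hinge line, then an orange wire pull loop in the same plane; starts at 0 to 0.45 rad
- bar_left (a point): middle of the orange cross bar of the left flap's pull loop: round bar 9 mm thick, 72 mm long, parallel to the hinge line and 94 mm from it; 29 mm open gap between bar and plate edge, 63 mm clear between the loop's legs. It can be pinched from above and swung up; it turns freely in a light grip. Upright it is 141 mm above the table
- bar_right (a point): middle of the orange cross bar of the right flap's pull loop: round bar 9 mm thick, 72 mm long, parallel to the hinge line and 94 mm from it; 29 mm open gap between bar and plate edge, 63 mm clear between the loop's legs. It can be pinched from above and swung up; it turns freely in a light grip. Upright it is 141 mm above the table
- bar_far (a point): middle of the orange cross bar of the far flap's pull loop: round bar 9 mm thick, 72 mm long, parallel to the hinge line and 94 mm from it; 29 mm open gap between bar and plate edge, 63 mm clear between the loop's legs. It can be pinched from above and swung up; it turns freely in a light grip. Upright it is 141 mm above the table
- standard: green glass colour standard with a white cap, a loose cylinder 26 mm across and 70 mm tall, standing in a 12 mm deep well in the middle of the hood's plinth; its top is 101 mm above the table. Origin: centre of its underside
- lamp: white lamp unit fixed to the table, 150 x 70 mm, top 129 mm above the table, on a dark foot plate. Origin on the table; z up. The casing spans lamp x -20 to 130 mm and y +44 to +114 mm; the dial is on its -y side, the dial axis parallel to the lamp's y through lamp x = 45 mm, z = 90 mm
- lamp_dial (a joint): turn of the lamp dial: 0 = rest (crank points to lamp -x and 0.6 rad up); grows as the red bar is pressed down. Clicks at 0.29, 0.58 and 0.87; stop at 0.90. Its spring always returns it to 0: some 3 to 13 N at the bar over the travel, with a ripple at each click
- dial_bar (a point): middle of the free part of the red thumb bar on the dial's crank: round, 16 mm thick, level, parallel to the lamp's y, reaching 30 mm to either side of this point (black crank arm at the +y end), 85 mm from the dial axis. Its height is 90 mm + 85 mm * sin(0.6 - dial): 138 mm at rest, 67 mm at the third click; it lies at lamp x = 45 mm - 85 mm * cos(0.6 - dial), y = 0
- dropper: bystander: white dropper bottle 28 mm across, 76 mm tall, standing on the table. Origin: centre of its underside
- big_cap: bystander: white screw cap 32 mm across, 20 mm tall. Origin: centre of its underside
- small_cap: bystander: grey cap 20 mm across, 14 mm tall. Origin: centre of its underside
Not all that is in view belongs to the job. What is shaped like the lamp but purple is not meant. What is shaped like the standard but turquoise is not meant.

How it is judged:
By the outcome, as a careful person would: the job done as asked, in the order asked, and still so for the second after the job is handed in, while the arm keeps its last pose, push and grip.
It also fails if it takes over 72 s, if anything falls off the work surface, if the arm or the gripper's body presses on something with over 40 N, if the wrist force passes 120 N, or if a joint passes its speed limit or range.

### The arm

A 6-joint arm with a two-finger parallel gripper is mounted at the origin on the work surface. World frame = base frame: x ahead of the robot, y to its left, z up, the work surface at z = 0. Lengths are in m, angles in rad, forces in N, time in s.
With the tool pointing down it reaches from about 0.3 to 0.775 m from the base axis. Payload 14.6 kg.
Tool frame: the origin (TCP) lies on the centre line of the jaws, within the pads' length; the fingertips stand 19 mm ahead of it and the grasp point (between the pads) is the TCP; z points along the fingers, y is the direction in which the jaws open and shut (so a half turn about z gives the same grasp; the last joint's range is limited). The gripper opens to 94 mm and grips with 3 to 60 N. Pads are 16 mm wide; open, the fingers measure 119 mm over their backs; the gripper's body (75 mm by 177 mm) begins 78 mm behind the grasp point.
Start: joints at [-1.186, 0.3, 1.521, -0, 1.321, -0.067], TCP at [0.24, -0.495, 0.224] pointing down, gripper open.
Joint ranges: [-3.03, 3.03], [-0.79, 2.21], [0.23, 2.52], [-1.04, 4.18], [0, 3.07], [-2.55, 2.55]. Speed limits (rad/s): [2.22, 2.22, 2.57, 3.14, 3.14, 3.14].

### API

Orientations are given as [roll, pitch, yaw] about the fixed x, y, z axes, in that order (R = Rz(yaw) Ry(pitch) Rx(roll)).
In Python, from station import ctrl gives the robot as it stands. The module is installed in compiled form; this text tells all that it offers.
- The arm moves only by the shell command python3 -m creep 'ROWS' [FORCE]. ROWS is a JSON object of lists of equal length, an entry for each row: "translation": the shift along the world's x, y, z in mm, a list of three; "yaw": the turn about the world's z in rad; "gripper": the closure in counts, from 0 (fully open) to 255 (shut). A call has 1 to 5 rows; each row is the pose to reach, as a shift and turn from the pose measured when the call began; what a row does not reach only later rows make up. A row lasts 1/12 s, in which the tool goes at most 41.7 mm and 7.16 degrees, less where a joint would pass 70% of its speed; a pose out of reach is approached as far as the arm can. A call with a gripper value outside its range is refused whole. The fingers move at their own pace and stop on an object; FORCE is the grip in N (left out, the last holds). Time passes only in rows, so rows that repeat a pose let the fingers close. It gives the time, the measured TCP pose, the force and the opening at its end, in the units of the state.
- ctrl.get_obs(): the state, without advancing time (a new reading comes with each control period).
- ctrl.camera(name): name is "side" or "top" or "wrist"; returns a dict with "pixels" (400x640x3 uint8, red, green, blue), "depth" (400x640 float32, m along the optical axis (not along the pixel's ray), 0 where there is no reading), "fx", "fy", "cx", "cy" (pixels), "dist" ([k1, k2, p1, p2, k3] as OpenCV has them; the pictures are not rectified), "R" (3x3) and "t" (3): a world point X has camera coordinates R X + t; the wrist camera has in their place "tool_from_camera" (4x4, takes a point from camera to tool coordinates, whose origin is the TCP and whose axes are the flange's). Camera axes: x right, y down, z forward; pixel columns grow to the right and rows downward; lengths in m; the calibration is good to about 2 mm. A picture is of the moment at which its call begins: read the wrist's pose just before it.
- ctrl.hand_in(): hands the job in, once; it reports no verdict.
The state is a dict: "time_s": time; "qpos": joint angles; "joint_vel": joint speeds; "tau": joint torques, N m; "ee_pos": TCP position; "eef_rot": TCP orientation; "force": force on the tool from outside, world axes, zero at the start; "moment": the same for the moment, N m; "grip_width": finger opening in m.
Only numpy, scipy, OpenCV 4.12 (cv2) and the standard library are available. Lean on these libraries where they do the work, as an engineer would, in place of code of your own. Each camera call takes 0.05 s, during which the arm holds its last target. There are 200 camera calls.

## Working session

There is one attempt and no reset: what is moved stays moved. The work goes in short steps, Python scripts to look and compute and a shell command to move; the robot and the scene stay as the last step left them, time stands still between calls to the robot, and variables do not carry over. Pictures are saved under pics/ and viewed, about 8 in all and at most 12, crops included, and the job is handed in when it is done.

```bash
mkdir -p pics
cat > h.py <<'E'
import numpy as np, cv2
from station import ctrl
def grab(n):
    c=ctrl.camera(n); K=np.array([[c['fx'],0,c['cx']],[0,c['fy'],c['cy']],[0,0,1]]); c['K']=K
    return c
def save(c,f): cv2.imwrite('pics/'+f,c['pixels'][:,:,::-1])
def cloud(c):
    h,w=c['depth'].shape; u,v=np.meshgrid(np.arange(w),np.arange(h))
    p=cv2.undistortPoints(np.stack([u,v],-1).reshape(-1,1,2).astype(np.float64),c['K'],np.array(c['dist'])).reshape(h,w,2)
    d=c['depth'][...,None]; P=np.concatenate([p*d,d],-1)
    X=(P-np.array(c['t']))@np.array(c['R']); X[c['depth']==0]=np.nan
    return X
E
python3 - <<'E'
from h import *
s=ctrl.get_obs(); print(s)
for n in('top','side'):
    c=grab(n); save(c,n+'0.png'); np.savez('pics/'+n+'0.npz',X=cloud(c),im=c['pixels']); print(n,-np.array(c['R']).T@np.array(c['t']))
E
```

```text
{'time_s': 0.0, 'qpos': array([-1.18559988e+00,  3.00455485e-01,  1.52157133e+00,  4.41618643e-05,
        1.32065971e+00, -6.66302647e-02]), 'joint_vel': array([-4.88389015e-04,  6.90710539e-05, -1.05741474e-03, -2.92847365e-04,
       -1.61031569e-03, -7.28402159e-04]), 'tau': array([-6.95366889e-04, -5.31808126e+01, -3.52742708e+01,  7.08305743e-02,
        2.44302111e-02, -7.99634245e-05]), 'ee_pos': array([ 0.24004212, -0.49460155,  0.223899  ]), 'eef_rot': array([-3.14050406e+00, -1.15511732e-04,  4.51815697e-01]), 'force': array([0.46003522, 0.56494129, 0.01103056]), 'moment': array([-0.00029154,  0.001869  ,  0.00451754]), 'grip_width': 0.09403522631840366}
top [ 0.29729473 -0.00216448  1.36466165]
side [0.29570196 0.90938757 0.84935046]
```

View pics/top0.png

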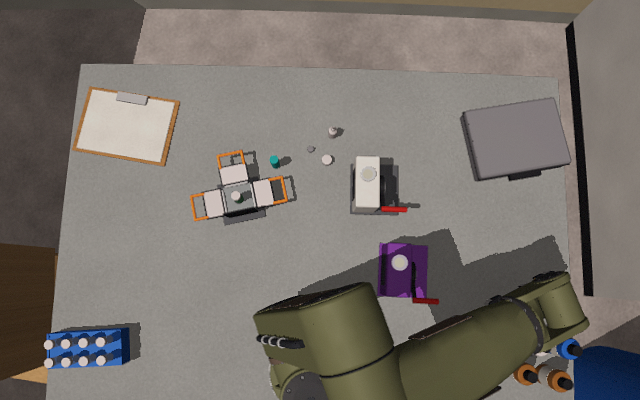

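View pics/side0.png

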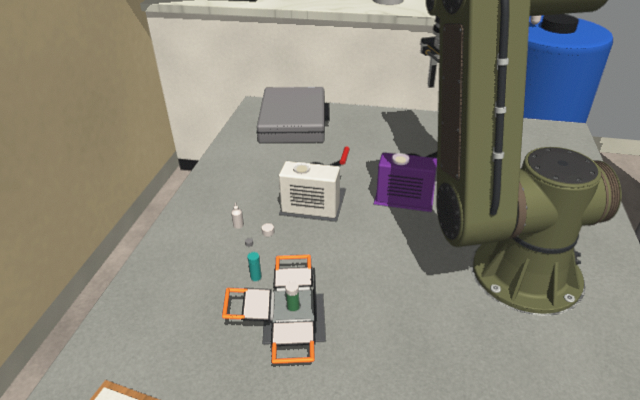

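The top view (up = +x, left = +y) shows the hood at about (238,197). Its orange bars are at (198,207) left, (285,189) right and (230,154) far. The turquoise decoy is at (275,161), the white lamp at (370,185) with its red bar at (395,209), and the bottle and caps at (333,131), (327,160) and (310,149).

Run:
```python
from h import *
for n in('top','side'):
    D=np.load(f'pics/{n}0.npz'); X=D['X']; hsv=cv2.cvtColor(D['im'],cv2.COLOR_RGB2HSV); H,S,V=[hsv[...,i].astype(int) for i in range(3)]
    ws=(X[...,0]>.3)&(X[...,0]<.8)&(abs(X[...,1])<.5)&(X[...,2]>.005)
    for nm,m in dict(orange=(H>5)&(H<22)&(S>170)&(V>90),red=((H<4)|(H>176))&(S>170)&(V>70),turq=(H>80)&(H<96)&(S>120),green=(H>50)&(H<79)&(S>80),lampw=(S<30)&(V>150)).items():
        m=m&ws
        k,l,st,ce=cv2.connectedComponentsWithStats(m.astype(np.uint8),connectivity=8)
        for i in range(1,k):
            if st[i,4]<8: continue
            P=X[l==i]
            print(n,nm,st[i],'med',np.round(np.median(P,0),3),'lo',np.round(np.percentile(P,3,axis=0),3),'hi',np.round(np.percentile(P,97,axis=0),3))
```

```text
top orange [217 150  28  19 101] med [0.633 0.258 0.06 ] lo [0.599 0.221 0.053] hi [0.647 0.297 0.065]
top orange [268 176  20  29 120] med [0.536 0.102 0.052] lo [0.494 0.088 0.046] hi [0.572 0.14  0.058]
top orange [190 193  18  28 102] med [0.472 0.36  0.05 ] lo [0.438 0.325 0.045] hi [0.515 0.373 0.055]
top red [381 206  26   6 132] med [ 0.471 -0.216  0.144] lo [ 0.465 -0.251  0.137] hi [ 0.479 -0.185  0.149]
top turq [270 156  10  12  89] med [0.618 0.127 0.067] lo [0.611 0.117 0.012] hi [0.632 0.139 0.074]
top green [237 195   7   8  25] med [0.499 0.222 0.055] lo [0.494 0.219 0.035] hi [0.511 0.234 0.074]
top lampw [165 108   8   6  23] med [0.789 0.478 0.007] lo [0.781 0.468 0.006] hi [0.798 0.49  0.011]
top lampw [162 113  10  12  33] med [0.769 0.483 0.006] lo [0.748 0.472 0.005] hi [0.78  0.498 0.011]
top lampw [163 125   5  10  18] med [0.727 0.485 0.007] lo [0.714 0.479 0.005] hi [0.74 0.49 0.01]
top lampw [329 126   7   9  37] med [ 0.722 -0.042  0.049] lo [ 0.714 -0.054  0.041] hi [ 0.736 -0.036  0.063]
top lampw [159 143   5   5   8] med [0.674 0.495 0.007] lo [0.67 
[... 2553 characters left out ...]
o [ 0.52  -0.11   0.065] hi [ 0.535 -0.106  0.071]
side lampw [316 201   4   2   8] med [ 0.523 -0.108  0.055] lo [ 0.519 -0.113  0.051] hi [ 0.527 -0.105  0.058]
side lampw [231 203  11  25 172] med [ 0.721 -0.033  0.039] lo [ 0.713 -0.044  0.008] hi [ 0.733 -0.027  0.069]
side lampw [262 224  12  12 111] med [ 0.636 -0.02   0.018] lo [ 0.625 -0.038  0.006] hi [ 0.651 -0.009  0.021]
side lampw [ 271  268   42   76 2406] med [0.502 0.251 0.049] lo [0.456 0.142 0.042] hi [0.552 0.33  0.099]
side lampw [244 289  26  30 696] med [0.577 0.255 0.054] lo [0.551 0.216 0.05 ] hi [0.602 0.289 0.058]
side lampw [107 391  29   9 107] med [0.781 0.48  0.007] lo [0.752 0.473 0.005] hi [0.8   0.488 0.009]
```

```bash
python3 -m creep '{"translation":[[38,74,0],[75,148,0],[75,148,0],[75,148,0],[75,148,0]],"yaw":[-0.07,-0.14,-0.207,-0.207,-0.207],"gripper":[187,187,187,187,187]}' 10
python3 -m creep '{"translation":[[15,30,0],[30,60,0],[45,90,0],[60,120,0],[75,148,0]],"yaw":[0,0,0,0,0],"gripper":[187,187,187,187,187]}'
python3 -m creep '{"translation":[[15,30,0],[30,60,0],[45,90,0],[60,120,0],[75,148,0]],"yaw":[0,0,0,0,0],"gripper":[187,187,187,187,187]}'
```

```text
time_s: 0.52
ee_pos: [0.3171, -0.342, 0.224]
eef_rot: [-3.14, -0.001, 0.248]
force: [-0.6, -1.2, 0.8]
grip_width: 0.0644
time_s: 0.93
ee_pos: [0.3923, -0.1925, 0.2239]
eef_rot: [-3.14, -0.001, 0.248]
force: [0.3, 0.1, 0.5]
grip_width: 0.031
time_s: 1.35
ee_pos: [0.4678, -0.0429, 0.2238]
eef_rot: [-3.14, -0.0, 0.249]
force: [1.7, -1.3, 0.5]
grip_width: 0.0254
```

```bash
python3 -m creep '{"translation":[[15,30,0],[30,60,-10],[45,90,-20],[60,120,-30],[73,141,-40]],"yaw":[0,0,0,0,0],"gripper":[187,187,187,187,187]}'
cat > w.py <<'E'
from h import *
from scipy.spatial.transform import Rotation as Ro
import sys
s=ctrl.get_obs(); c=grab('wrist'); save(c,sys.argv[1])
T=np.array(c['tool_from_camera']); Rt=Ro.from_euler('xyz',s['eef_rot']).as_matrix()
M=Rt@T[:3,:3]; o=Rt@T[:3,3]+s['ee_pos']; c['R']=M.T; c['t']=-M.T@o
X=cloud(c); hsv=cv2.cvtColor(c['pixels'],cv2.COLOR_RGB2HSV); H,S,V=[hsv[...,i].astype(int) for i in range(3)]
for nm,m in dict(orange=(H>5)&(H<22)&(S>170)&(V>90),red=((H<4)|(H>176))&(S>170)&(V>70)).items():
    k,l,st,ce=cv2.connectedComponentsWithStats(m.astype(np.uint8))
    for i in range(1,k):
        if st[i,4]<150: continue
        P=X[l==i]; P=P[~np.isnan(P[:,0])]
        print(nm,st[i],'med',np.round(np.median(P,0),3))
        # hood frame
        e=.245; q=P-[.507,.233,0]; a=np.c_[q[:,0]*np.cos(e)+q[:,1]*np.sin(e),-q[:,0]*np.sin(e)+q[:,1]*np.cos(e),q[:,2]]
        print('  hood lo',np.round(np.percentile(a,2,axis=0),4),'hi',np.round(np.percentile(a,98,axis=0),4))
        for ax,sg in ((1,-1),(1,1),(0,1)):
            if i and nm=='orange':
                b=a[(sg*a[:,ax]>.131)&(sg*a[:,ax]<.16)&(abs(a[:,1-ax])<.045)]
                if len(b)>100: print('  bar',(ax,sg),len(b),'med',np.round(np.median(b,0),4),'ends',np.round(np.percentile(b[:,1-ax],[1,99]),4),'slope',np.polyfit(b[:,1-ax],b[:,ax],1)[0])
E
python3 w.py w1.png
```

```text
time_s: 1.77
ee_pos: [0.5413, 0.1004, 0.183]
eef_rot: [-3.139, -0.0, 0.25]
force: [0.1, -0.2, 0.4]
grip_width: 0.0253
orange [ 121   44   95   54 1643] med [0.632 0.268 0.062]
  hood lo [ 0.0974 -0.038   0.0566] hi [0.1382 0.0393 0.0644]
  bar (0, 1) 855 med [0.1344 0.0014 0.0629] ends [-0.0377  0.0385] slope 0.0020260939713573037
orange [  40  157   57   77 1103] med [0.476 0.363 0.051]
  hood lo [-0.0399  0.1027  0.0483] hi [0.0368 0.1422 0.0529]
  bar (1, 1) 684 med [0.0008 0.1383 0.0511] ends [-0.0397  0.0366] slope 0.0021392762266074705
orange [281 159  44  76 925] med [0.55  0.105 0.053]
  hood lo [-0.0403 -0.1398  0.0493] hi [ 0.0366 -0.1001  0.0547]
  bar (1, -1) 534 med [-0.0031 -0.1365  0.053 ] ends [-0.0407  0.0359] slope -0.0004303138617373234
```

View pics/w1.png

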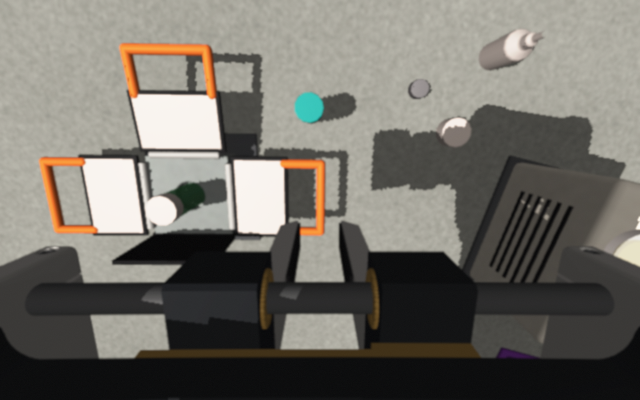

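```bash
python3 -m creep '{"translation":[[-2.6,-1.7,-30],[-2.6,-1.7,-65],[-2.6,-1.7,-98],[-2.6,-1.7,-120],[-2.6,-1.7,-128]],"yaw":[0,0,0,0,0],"gripper":[187,187,187,187,187]}' 6
python3 -m creep '{"translation":[[0,0,0],[0,0,0],[0,0,0],[0,0,0],[0,0,0]],"yaw":[0,0,0,0,0],"gripper":[255,255,255,255,255]}' 6
```

```text
time_s: 2.23
ee_pos: [0.5376, 0.1004, 0.0492]
eef_rot: [-3.138, 0.007, 0.251]
force: [-0.7, 0.2, -0.1]
grip_width: 0.025
time_s: 2.65
ee_pos: [0.5385, 0.099, 0.0508]
eef_rot: [-3.14, 0.006, 0.251]
force: [0.8, -11.0, -0.3]
grip_width: 0.0088
```

```bash
python3 -m creep '{"translation":[[0,0,14],[-1,4,30],[-2.7,10.7,45],[-5,20,58],[-7.8,31,70]],"yaw":[0,0,0,0,0],"gripper":[255,255,255,255,255]}' 6
```

```text
time_s: 3.07
ee_pos: [0.5309, 0.1302, 0.1231]
eef_rot: [-3.141, 0.004, 0.251]
force: [-1.3, 0.8, -3.3]
grip_width: 0.0086
```

```bash
python3 -m creep '{"translation":[[-3.2,13,8],[-6.8,27.4,15],[-10.7,42.7,19],[-14.9,60,20.5],[-15.2,61.5,20.5]],"yaw":[0,0,0,0,0],"gripper":[255,255,255,255,255]}' 6
```

```text
time_s: 3.48
ee_pos: [0.5162, 0.1931, 0.146]
eef_rot: [3.141, 0.0, 0.253]
force: [2.0, -12.8, 9.3]
grip_width: 0.0136
```

```bash
python3 -m creep '{"translation":[[0.3,-1.2,-1],[0.3,-1.2,-1],[0.3,-1.2,-1]],"yaw":[0,0,0],"gripper":[255,255,255]}' 6; python3 w.py w2.png
```

```text
time_s: 3.73
ee_pos: [0.5169, 0.1907, 0.146]
eef_rot: [3.139, -0.001, 0.253]
force: [1.1, -10.4, 2.1]
grip_width: 0.0086
orange [ 211   28  104   64 2193] med [0.632 0.267 0.062]
  hood lo [ 0.0975 -0.0376  0.0567] hi [0.1381 0.0402 0.0644]
  bar (0, 1) 1169 med [0.1343 0.0016 0.0629] ends [-0.0369  0.0395] slope -0.002066928524107303
orange [ 107  160   60   86 1468] med [0.476 0.363 0.051]
  hood lo [-0.0407  0.1024  0.0479] hi [0.0373 0.1423 0.0529]
  bar (1, 1) 884 med [0.0006 0.1384 0.051 ] ends [-0.0401  0.0371] slope 0.0003260314968082353
orange [ 311  173   17  110 1461] med [0.526 0.194 0.144]
  hood lo [-0.0247 -0.0467  0.1243] hi [ 0.0371 -0.0388  0.1459]
```

View pics/w2.png

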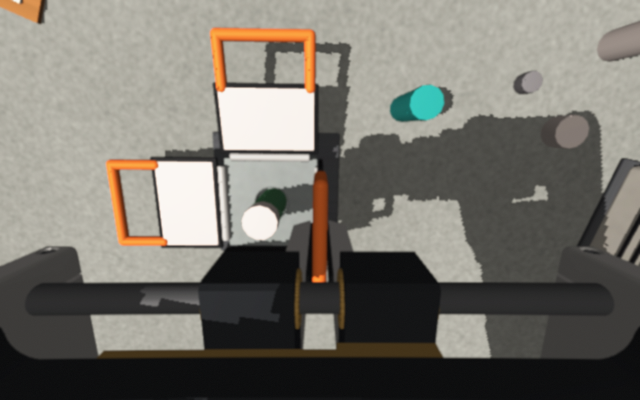

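The wrist view shows the right flap standing upright: its bar is edge-on at (320,225), top at z 0.146, with the standard untouched at (262,218). Next I release it and go to the left flap.

```bash
python3 -m creep '{"translation":[[0,0,0],[0,0,0],[0,0,0],[0,0,5],[0,0,20]],"yaw":[0,0,0,0,0],"gripper":[187,187,187,187,187]}' 6
python3 -m creep '{"translation":[[0,0,30],[-5,15,40],[-14,55,40],[-24,95,40],[-34,135,40]],"yaw":[-0.008,-0.008,-0.008,-0.008,-0.008],"gripper":[187,187,187,187,187]}'
```

```text
time_s: 4.2
ee_pos: [0.5162, 0.1906, 0.1649]
eef_rot: [3.139, 0.002, 0.253]
force: [-0.1, -0.4, -1.1]
grip_width: 0.025
time_s: 4.62
ee_pos: [0.4817, 0.3272, 0.2059]
eef_rot: [3.14, 0.001, 0.244]
force: [0.4, 0.3, -0.1]
grip_width: 0.0249
```

Remaining distance to the left bar: (-10, +40, -150).

```bash
python3 -m creep '{"translation":[[-10,40,0],[-10,40,-38],[-10,40,-75],[-10,40,-110],[-10,40,-135]],"yaw":[0,0,0,0,0],"gripper":[187,187,187,187,187]}' 6
python3 -m creep '{"translation":[[0,0,-14],[0,0,-14],[0,0,-14],[0,0,-14],[0,0,-14]],"yaw":[0,0,0,0,0],"gripper":[187,187,255,255,255]}' 6
python3 -m creep '{"translation":[[0,0,0],[0,0,0]],"yaw":[0,0],"gripper":[255,255]}' 6
```

```text
time_s: 5.03
ee_pos: [0.4706, 0.367, 0.0683]
eef_rot: [3.139, 0.003, 0.245]
force: [0.6, -0.5, 0.5]
grip_width: 0.0251
time_s: 5.45
ee_pos: [0.4713, 0.3679, 0.0562]
eef_rot: [3.141, 0.0, 0.244]
force: [-2.6, 11.8, -1.3]
grip_width: 0.0093
time_s: 5.62
ee_pos: [0.4713, 0.3684, 0.0575]
eef_rot: [-3.141, -0.001, 0.245]
force: [-3.8, 2.7, 0.6]
grip_width: 0.0088
```

```bash
python3 -m creep '{"translation":[[0.3,-1.2,16],[1.4,-5.5,32],[3,-12.2,47],[5.3,-21.3,60],[8.1,-32.6,72]],"yaw":[0,0,0,0,0],"gripper":[255,255,255,255,255]}' 6
python3 -m creep '{"translation":[[3.2,-13,9],[6.8,-27.4,16],[10.7,-42.7,20.5],[14.6,-58.6,22],[14.9,-60,22]],"yaw":[0,0,0,0,0],"gripper":[255,255,255,255,255]}' 6
python3 -m creep '{"translation":[[0,0,0],[0,0,0]],"yaw":[0,0],"gripper":[255,255]}' 6
```

```text
time_s: 6.03
ee_pos: [0.4793, 0.3346, 0.13]
eef_rot: [3.14, 0.0, 0.245]
force: [1.3, -5.8, -9.1]
grip_width: 0.0085
time_s: 6.45
ee_pos: [0.4949, 0.2734, 0.1533]
eef_rot: [-3.141, -0.002, 0.243]
force: [-5.0, 11.5, 3.6]
grip_width: 0.0157
time_s: 6.62
ee_pos: [0.4947, 0.2741, 0.1537]
eef_rot: [-3.138, -0.002, 0.242]
force: [-3.3, 12.6, -2.3]
grip_width: 0.0136
```

```bash
python3 -m creep '{"translation":[[-0.3,1.2,0],[-0.3,1.2,0],[-0.3,1.2,0],[-0.3,1.2,0],[-0.3,1.2,20]],"yaw":[0,0,0,0,0],"gripper":[255,187,187,187,187]}' 6
python3 -m creep '{"translation":[[0,0,30],[20,-1,40],[40,-2,40],[60,-3,40],[80,-4,40]],"yaw":[0,0.12,0.24,0.36,0.48],"gripper":[187,187,187,187,187]}'
python3 -m creep '{"translation":[[16,-1,0],[32,-2,0],[48,-3,0],[60,-4,0],[60,-4,0]],"yaw":[0.12,0.24,0.36,0.48,0.6],"gripper":[187,187,187,187,187]}'
python3 -m creep '{"translation":[[0,0,0],[0,0,0],[0,0,0],[0,0,0],[0,0,0]],"yaw":[0.12,0.24,0.36,0.48,0.5],"gripper":[187,187,187,187,187]}'; python3 w.py w3.png
```

```text
time_s: 7.03
ee_pos: [0.4934, 0.2744, 0.1709]
eef_rot: [-3.139, 0.003, 0.242]
force: [-0.1, -0.5, -0.3]
grip_width: 0.0248
time_s: 7.45
ee_pos: [0.5745, 0.27, 0.2114]
eef_rot: [-3.14, 0.002, 0.728]
force: [1.0, 0.5, -0.4]
grip_width: 0.0253
time_s: 7.87
ee_pos: [0.6362, 0.265, 0.2109]
eef_rot: [-3.14, 0.002, 1.332]
force: [-0.3, 0.3, -0.3]
grip_width: 0.0249
time_s: 8.28
ee_pos: [0.6364, 0.2646, 0.2111]
eef_rot: [-3.14, 0.003, 1.838]
force: [-0.1, 0.4, 0.0]
grip_width: 0.0251
orange [  96  143  120   15 1300] med [0.496 0.279 0.144]
  hood lo [-0.0388  0.0431  0.1034] hi [0.0371 0.0516 0.1455]
orange [287 152  40  73 945] med [0.632 0.272 0.062]
  hood lo [ 0.0979 -0.0359  0.0561] hi [0.1393 0.0414 0.0645]
  bar (0, 1) 525 med [0.1355 0.0036 0.063 ] ends [-0.036   0.0403] slope -0.005323747758068602
orange [113 235  81  28 873] med [0.501 0.189 0.143]
  hood lo [-0.0397 -0.045   0.1054] hi [ 0.0228 -0.0381  0.1458]
```

View pics/w3.png

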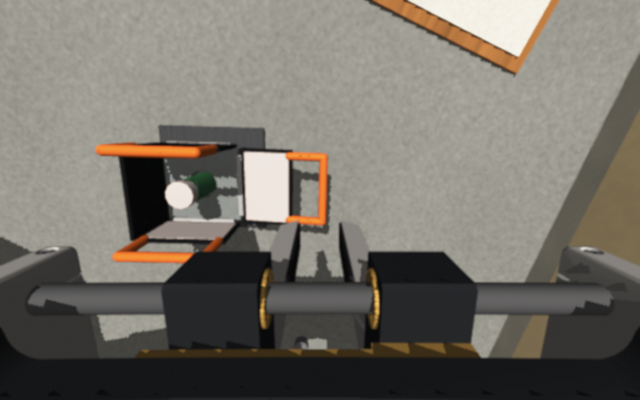

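The left bar (at 150,150) and right bar (at 165,255) both stand upright, with tops at z 0.145. The far loop is at (323,190), ready to grasp.

```bash
python3 -m creep '{"translation":[[2,3,-30],[2,3,-65],[2,3,-100],[2,3,-128],[2,3,-143]],"yaw":[-0.02,-0.02,-0.02,-0.02,-0.02],"gripper":[187,187,187,187,187]}' 6
python3 -m creep '{"translation":[[0,0,0],[0,0,0],[0,0,0],[0,0,0],[0,0,0]],"yaw":[0,0,0,0,0],"gripper":[187,255,255,255,255]}' 6
```

```text
time_s: 8.75
ee_pos: [0.6371, 0.2669, 0.064]
eef_rot: [-3.135, 0.003, 1.809]
force: [0.5, 0.1, -0.2]
grip_width: 0.0249
time_s: 9.17
ee_pos: [0.6388, 0.2674, 0.0665]
eef_rot: [-3.141, 0.003, 1.808]
force: [7.8, 2.3, 0.4]
grip_width: 0.0086
```

```bash
python3 -m creep '{"translation":[[-3.4,-0.8,16],[-9.5,-2.4,31],[-18,-4.5,45],[-28.8,-7.2,57],[-41.4,-10.4,67]],"yaw":[0,0,0,0,0],"gripper":[255,255,255,255,255]}' 6
python3 -m creep '{"translation":[[-14,-3.5,7.5],[-29.3,-7.3,12.5],[-40,-10,14.5],[-49,-12.2,15],[-50.5,-12.6,15]],"yaw":[0,0,0,0,0],"gripper":[255,255,255,255,255]}' 6
python3 -m creep '{"translation":[[0,0,0],[0,0,0]],"yaw":[0,0],"gripper":[255,255]}' 6
```

```text
time_s: 9.58
ee_pos: [0.5967, 0.2568, 0.1347]
eef_rot: [-3.141, 0.003, 1.807]
force: [-3.4, 0.6, -7.1]
grip_width: 0.0083
time_s: 10.0
ee_pos: [0.5467, 0.2445, 0.1518]
eef_rot: [3.136, 0.002, 1.806]
force: [12.1, 2.7, -6.2]
grip_width: 0.0113
time_s: 10.17
ee_pos: [0.5481, 0.2447, 0.1535]
eef_rot: [3.131, 0.002, 1.806]
force: [8.6, 2.4, -3.4]
grip_width: 0.0087
```

```bash
python3 -m creep '{"translation":[[0.8,0.2,0],[0.8,0.2,0],[0.8,0.2,0],[0.8,0.2,0],[0.8,0.2,20]],"yaw":[0,0,0,0,0],"gripper":[255,187,187,187,187]}' 6
python3 -m creep '{"translation":[[0,0,30],[0,0,60],[-12,-35,70],[-20,-70,70],[-28,-105,70]],"yaw":[0,0,-0.1,-0.2,-0.235],"gripper":[187,187,200,255,255]}'
python3 -m creep '{"translation":[[-8,-38,0],[-16,-76,0],[-24,-114,0],[-32,-152,0],[-40,-190,0]],"yaw":[0,0,0,0,0],"gripper":[255,255,255,255,255]}' 
python3 w.py w4.png
python3 - <<'E'
from h import *
c=grab('top'); save(c,'top1.png'); X=cloud(c); cv2.imwrite('pics/top1c.png',cv2.resize(c['pixels'][120:280,160:440,::-1],None,fx=2.5,fy=2.5))
E
```

```text
time_s: 10.58
ee_pos: [0.5477, 0.2445, 0.1708]
eef_rot: [3.136, 0.002, 1.805]
force: [-0.4, -1.6, -0.6]
grip_width: 0.0246
time_s: 11.0
ee_pos: [0.5193, 0.1387, 0.2419]
eef_rot: [3.134, 0.002, 1.566]
force: [1.3, -1.3, 0.5]
grip_width: 0.0104
time_s: 11.42
ee_pos: [0.4786, -0.053, 0.2425]
eef_rot: [3.133, 0.002, 1.566]
force: [0.7, 0.3, -0.8]
grip_width: 0.0002
```

View pics/w4.png

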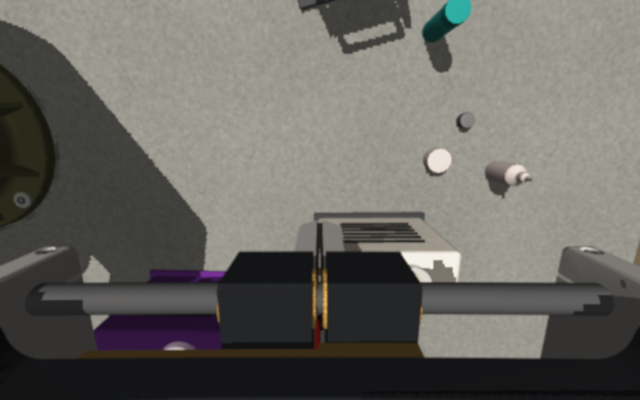

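View pics/top1c.png

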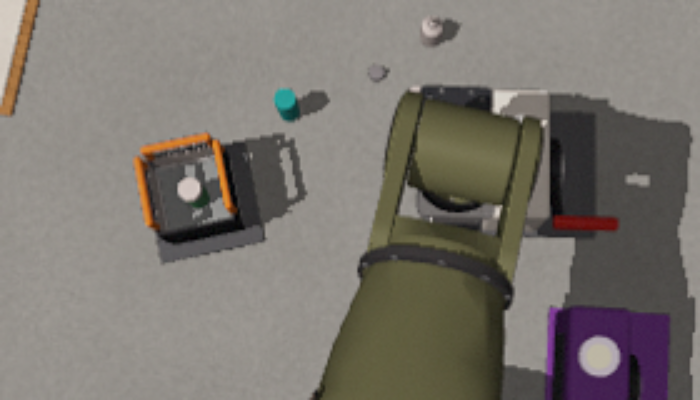

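The top crop shows all three orange loops upright around the standard, with the bottle, small cap and turquoise decoy unmoved. The big cap is hidden under the arm in that crop, but the wrist view shows it at (438,160). Now I fit the red bar.

Run:
```python
from h import *
for n in('top','side'):
    D=np.load(f'pics/{n}0.npz'); X=D['X']; hsv=cv2.cvtColor(D['im'],cv2.COLOR_RGB2HSV); H,S,V=[hsv[...,i].astype(int) for i in range(3)]
    m=((H<4)|(H>176))&(S>170)&(V>70)&(X[...,0]>.4)&(X[...,0]<.55)&(X[...,1]<-.15)&(X[...,1]>-.3)&(X[...,2]>.1)
    P=X[m]; print(n,np.polyfit(P[:,1]+.216,P[:,0],1),np.percentile(P,[1,99],axis=0).round(3).tolist())
    m=(S<30)&(V>150)&(abs(X[...,2]-.129)<.004)&(X[...,0]>.45)&(X[...,0]<.65)&(X[...,1]<-.1)&(X[...,1]>-.2)
    Q=X[m][:,:2].astype(np.float32); print(cv2.minAreaRect(Q))
```

```text
top [0.01529014 0.47148358] [[0.465, -0.253, 0.136], [0.479, -0.184, 0.15]]
((0.5516386032104492, -0.14671944081783295), (0.14814233779907227, 0.0662909746170044), 0.3795158267021179)
side [0.0239742  0.47039728] [[0.465, -0.247, 0.135], [0.477, -0.178, 0.147]]
((0.5505892634391785, -0.13963629305362701), (0.07220447808504105, 0.1464935541152954), 89.50504302978516)
```

```bash
python3 -m creep '{"translation":[[-2,-38,0],[-4,-76,0],[-6,-114,0],[-8,-152,0],[-8,-167,0]],"yaw":[0,0,0,0,0],"gripper":[255,255,255,255,255]}' 20
python3 -m creep '{"translation":[[0,0,-25],[0,0,-50],[0,0,-70],[0,0,-70],[0,0,-70]],"yaw":[0,0,0,0,0],"gripper":[255,255,255,255,255]}'
```

```text
time_s: 11.93
ee_pos: [0.47, -0.2256, 0.2427]
eef_rot: [3.133, 0.004, 1.559]
force: [0.9, 0.8, 0.2]
grip_width: 0.0003
time_s: 12.35
ee_pos: [0.4702, -0.2251, 0.1729]
eef_rot: [3.134, 0.003, 1.559]
force: [0.5, 0.3, 0.6]
grip_width: 0.0007
```

```bash
python3 -m creep '{"translation":[[0,5,-6],[-4,5,-16],[-8,5,-25],[-11,5,-33],[-13,5,-40]],"yaw":[0,0,0,0,0],"gripper":[255,255,255,255,255]}'
python3 -m creep '{"translation":[[-1,0,-7],[-2,0,-14],[-2,0,-20],[-1,0,-26],[-1,0,-32]],"yaw":[0,0,0,0,0],"gripper":[255,255,255,255,255]}'
```

```text
time_s: 12.77
ee_pos: [0.4568, -0.22, 0.134]
eef_rot: [3.134, 0.004, 1.56]
force: [-9.3, 1.6, 13.3]
grip_width: 0.0007
time_s: 13.18
ee_pos: [0.4559, -0.22, 0.1031]
eef_rot: [3.133, 0.005, 1.56]
force: [-3.4, -0.3, 6.6]
grip_width: 0.0005
```

```bash
python3 -m creep '{"translation":[[1,0,-4],[1,0,-8],[1,0,-11],[1,0,-12],[1,0,-12]],"yaw":[0,0,0,0,0],"gripper":[255,255,255,255,255]}'
python3 -m creep '{"translation":[[0,0,-2],[0,0,-2],[0,0,-2]],"yaw":[0,0,0],"gripper":[255,255,255]}'
```

```text
time_s: 13.6
ee_pos: [0.458, -0.2199, 0.0927]
eef_rot: [3.129, 0.007, 1.56]
force: [-2.6, 1.6, 11.3]
grip_width: 0.0003
time_s: 13.85
ee_pos: [0.4584, -0.2199, 0.0922]
eef_rot: [3.128, 0.008, 1.561]
force: [-6.1, 0.7, 10.6]
grip_width: 0.0005
```

```bash
python3 -m creep '{"translation":[[0,0,-3],[0,0,-3],[0,0,-3],[0,0,-3]],"yaw":[0,0,0,0],"gripper":[255,255,255,255]}'
python3 - <<'E'
from h import *
c=grab('side'); save(c,'side1.png'); X=cloud(c); D=c['pixels']; hsv=cv2.cvtColor(D,cv2.COLOR_RGB2HSV); H,S,V=[hsv[...,i].astype(int) for i in range(3)]
m=((H<4)|(H>176))&(S>150)&(V>60)&(X[...,0]>.4)&(X[...,0]<.55)&(X[...,1]<-.15)&(X[...,1]>-.3)
print(m.sum(), np.median(X[m],0) if m.any() else 0)
m=(H>5)&(H<22)&(S>170)&(V>90)&(X[...,2]>.08)&(X[...,0]<.7)&(X[...,1]<.4)
e=.245;q=X[m]-[.505,.2335,0];a=np.c_[q[:,0]*np.cos(e)+q[:,1]*np.sin(e),-q[:,0]*np.sin(e)+q[:,1]*np.cos(e),q[:,2]]
t=a[a[:,2]>.136]; print('tops',len(t))
for nm,s in dict(far=(t[:,0]>.038)&(abs(t[:,1])<.03),left=(t[:,1]>.038)&(abs(t[:,0])<.03),right=(t[:,1]<-.036)&(abs(t[:,0])<.03)).items(): print(nm,s.sum(),np.median(t[s],0).round(4))
cv2.imwrite('pics/side1c.png',cv2.resize(D[130:380,190:440,::-1],None,fx=2.4,fy=2.4));
E
```

```text
time_s: 14.18
ee_pos: [0.4586, -0.2199, 0.0915]
eef_rot: [3.127, 0.009, 1.561]
force: [-11.9, 2.4, 22.3]
grip_width: 0.0006
53 [ 0.45960822 -0.18917969  0.06843773]
tops 401
far 86 [0.0447 0.001  0.1441]
left 99 [-0.0013  0.0489  0.1434]
right 96 [-0.0002 -0.0411  0.1431]
```

View pics/side1c.png

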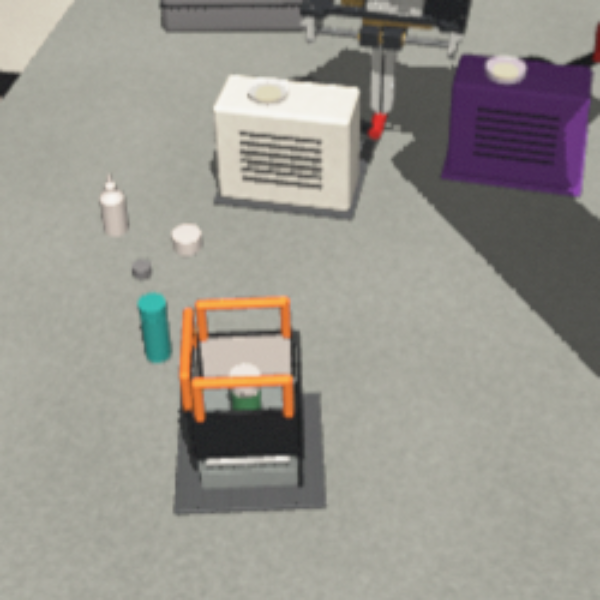

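```bash
python3 -m creep '{"translation":[[-1,0,-2.5],[-1,0,-2.5],[-1,0,-2.5],[-1,0,-2.5],[-1,0,-2.5]],"yaw":[0,0,0,0,0],"gripper":[255,255,255,255,255]}'
python3 -m creep '{"translation":[[0,0,-2.5],[0,0,-2.5],[0,0,-2.5],[0,0,-2.5],[0,0,-2.5]],"yaw":[0,0,0,0,0],"gripper":[255,255,255,255,255]}'
```

```text
time_s: 14.65
ee_pos: [0.4584, -0.2199, 0.0915]
eef_rot: [3.124, 0.011, 1.562]
force: [-7.2, 3.2, 21.1]
grip_width: 0.0004
time_s: 15.07
ee_pos: [0.4586, -0.2199, 0.0914]
eef_rot: [3.123, 0.012, 1.562]
force: [-12.7, 4.0, 23.5]
grip_width: 0.0005
```

```bash
python3 -m creep '{"translation":[[-1.2,0,-2],[-1.2,0,-2],[-1.2,0,-2],[-1.2,0,-2],[-1.2,0,-2]],"yaw":[0,0,0,0,0],"gripper":[255,255,255,255,255]}'
python3 - <<'E'
from h import *
for i in range(12): ctrl.camera('side')
s=ctrl.get_obs(); print(s['time_s'],s['ee_pos'],s['force'])
c=grab('side'); X=cloud(c); hsv=cv2.cvtColor(c['pixels'],cv2.COLOR_RGB2HSV); H,S,V=[hsv[...,i].astype(int) for i in range(3)]
m=((H<4)|(H>176))&(S>150)&(V>60)&(X[...,0]>.4)&(X[...,0]<.55)&(X[...,1]<-.15)&(X[...,1]>-.3)
print(m.sum(),np.median(X[m],0),np.percentile(X[m][:,2],[5,95]))
E
```

```text
time_s: 15.48
ee_pos: [0.4583, -0.2199, 0.0916]
eef_rot: [3.12, 0.014, 1.563]
force: [-6.0, 3.2, 17.6]
grip_width: 0.0008
16.0833 [ 0.45828046 -0.21989331  0.09163834] [-5.03331158  3.35630168 18.2753519 ]
52 [ 0.45912127 -0.18791695  0.06920076] [0.06118051 0.07329913]
```

```bash
python3 -c "from station import ctrl; print(ctrl.hand_in())"
```

```text
the job is handed in; nothing more can be done
None
```

I folded the right, left and far flaps upright, then pressed the lamp's red bar down to the end of its travel. I handed in at about 16 s with the arm still holding it there.

- **Flaps:** in the last side view all three orange bars stand with their tops about 143–144 mm above the table. They lie 41–49 mm from the hood centre, against 45 mm expected and within camera error.
- **Standard and bystanders:** the standard is still in its well. The dropper bottle and both caps look undisturbed by eye; I did not re-measure their positions.
- **Dial:** the top of the red bar measured about 73 mm, which puts its centre near 65 mm, the height of the stop. When I pressed harder, the force doubled while the bar moved less than 1 mm. With the arm simply holding for 0.6 s, it stayed steady at about 18 N down and 5 N sideways.

No check failed. I had no direct reading of the dial angle, so the third click is inferred from the bar's height and that force.

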